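# Lay out the breakfast board

### The arm

A 6-joint arm with a two-finger parallel gripper is mounted at the origin on a cart in front of the work surface, level with it; the furniture and walls round the work are solid. World frame = base frame: x ahead of the robot, y to its left, z up, the work surface at z = 0. Lengths are in m, angles in rad, forces in N, time in s.
With the tool pointing down it reaches from about 0.3 to 0.85 m from the base axis. Payload 5.4 kg.
Tool frame: the origin (TCP) lies between the finger pads; the fingertips stand 8 mm ahead of it and the grasp point (between the pads) lies 11 mm behind it (arm.finger_overhang is the distance from the TCP to the fingertips, in m); z points along the fingers, y is the line along which they close (so a half turn about z gives the same grasp; the last joint's range is limited). The gripper opens to 85 mm and grips with 20 to 120 N. Pads are 22 mm wide; open, the fingers measure 114 mm over their backs; the gripper's body (76 mm by 85 mm) begins 54 mm behind the grasp point. The pads swing forward as they close: fully open they stand 13 mm farther back than shut.
Start: joints at [-1.322, 0.158, 1.597, -0, 1.386, -0.21], TCP at [0.255, -0.516, 0.239] pointing down, gripper open.
Joint ranges: [-2.91, 2.91], [-0.94, 2.29], [0.18, 2.7], [-1.29, 4.43], [0.17, 2.64], [-3, 3]. Speed limits (rad/s): [2.57, 2.57, 3.14, 3.14, 3.14, 3.14].

### API

Orientations are given as [roll, pitch, yaw] about the fixed x, y, z axes, in that order (R = Rz(yaw) Ry(pitch) Rx(roll)).
In Python, from rig import arm, cams, look_for gives the robot as it stands.
- The arm moves only by the tool send_rows, never from a script. Its argument "series" is a list of rows, each an object of numbers: "dx", "dy", "dz": the shift along the tool's x, y, z in units of 25 mm (1.0 is 25 mm); "turn": the turn about the tool's z in rad; "jaw": the finger opening in mm, from 0 to 85.4. In form: [{"dx": .., "dy": .., "dz": .., "turn": .., "jaw": ..}, ...]. A call has 1 to 10 rows; each row shifts and turns the commanded pose from where the row before left it, along the tool's axes as they then stand; what a row does not reach is not made up. A row lasts 1/10 s, in which the tool goes at most 50 mm and 8.59 degrees, less where a joint would pass 70% of its speed; a pose out of reach is approached as far as the arm can. A call is refused whole if a number of a shift passes 1 or a number of a turn 0.15, either way. A call with a gripper value outside its range is refused whole. The fingers move at their own pace and stop on an object; "newtons" is the grip in N (left out, the last holds). Time passes only in rows, so rows that do not move let the fingers close. It gives the time, the measured TCP pose, the force, the opening and the grip force at its end, in the units of the state.
- arm.get_obs(): the state, without advancing time (a new reading comes with each control period).
- cams.get_image(name): name is "side" or "top" or "wrist"; returns (picture, depth): 480x640x3 uint8, red, green, blue; 480x640 float32, m along the optical axis (not along the pixel's ray), 0 where there is no reading.
- cams.get_calibration(name): a dict with "fovy" (degrees; the focal length in pixels is half the picture's height over the tangent of half this angle, whatever the lens; pixels are square), "cx", "cy" (the principal point, pixels), "view" (4x4, takes a point from world to camera coordinates); the wrist camera has in their place "mount" (4x4, takes a point from camera to tool coordinates, whose origin is the TCP and whose axes are the flange's). Camera axes: x right, y down, z forward; pixel columns grow to the right and rows downward; lengths in m; the calibration is good to about 2 mm. A picture is of the moment at which its call begins: read the wrist's pose just before it. get_calibration takes no time and is no camera call.
- arm.job_done(): hands the job in; it is judged then, once.
Trained networks look in the newest picture that a camera, given by its name, has taken for a name from the list of things; names that differ only in an ending like _2 or _b are one class to them, and where a whole thing is asked for, a point or a joint stands for the part that bears it (a point fixed in the world has none). Each returns a list of dicts, best first, with "p" (0 to 1); they miss things now and then, are a little off and sometimes report something else, mostly with a low value. They report only what shows in the picture. A call takes as long as a camera call. They do not tell look-alikes from the thing itself.
- look_for(query, camera): "bbox" ([left, top, right, bottom] in pixels, round what is visible of it).
The state is a dict: "clock": time; "joints": joint angles; "joint_vel": joint speeds; "effort": joint torques, N m; "tool_pos": TCP position; "tcp_rot": TCP orientation; "wrist_force": force on the tool from outside, world axes, zero at the start; "wrist_torque": the same for the moment, N m; "opening": finger opening in m; "finger_force": force on a finger pad.
Only numpy, scipy, OpenCV 4.12 (cv2) and the standard library are available. Lean on these libraries where they do the work, as an engineer would, in place of code of your own. Each camera call takes 0.05 s, during which the arm holds its last target. There are 200 camera calls.

### The job

Lay out the breakfast board in front of you, using the four things that stand to its left and right: stand the jam jar with the green lid on the middle one of the board's three dark round spots and stack the small white-lidded marmalade jar on top of it. Two mugs stand just behind the board: stand the salt shaker on the end spot nearer the orange one and the black-capped spice jar on the end spot nearer the white one. Everything should be upright and well centred, and leave these mugs and the red kitchen timer between them where they are.

Things in the scene. Friction and masses are not known exactly. Their poses are not given: they have to be found in the camera images.
- board: Light wooden serving board with round ends, fixed, 310 mm long (its y axis), 110 mm wide (its x axis), top 14 mm above the worktop. Three dark round spots, 72 mm across, flush with the top, lie in a row at y = -100, 0 and +100 mm, x = 0. Origin: centre of the underside, on the worktop. It lies across in front of the robot, turned by up to 0.2 rad.
- mug_orange: Orange mug, 81 mm across without its handle, 101 mm tall, standing on the worktop behind one end of the board, about 135 mm beyond the end spot's centre (it may be either end). A mark for the layout, to be left in place. Origin: underside, near the middle.
- mug_white: White mug with small green leaves, about 92 mm across without its handle, 95 mm tall, standing on the worktop behind the other end of the board. A mark for the layout, to be left in place. Origin: underside, near the middle.
- jam: Jam jar, red contents and green lid, round, 62 mm in diameter at the widest, 86 mm tall, about 0.36 kg; the flat lid is 56 mm across and its top is 86 mm above the origin. Origin: centre of the underside; z up along the jar. The four things to be moved stand two on each side of the board in any order, about 125 mm apart.
- marmalade: Small marmalade jar, orange-brown with a white pleated lid, round, 52 mm in diameter (lid 48 mm), 78 mm tall, about 0.08 kg. Origin: centre of the underside; z up.
- salt: Small clear salt shaker with white salt inside and a grey domed cap with holes, round, 44 mm in diameter up to 70 mm of height, then a narrower cap of 34 mm; 90 mm tall, about 0.1 kg. Origin: centre of the underside; z up.
- spice: Slim clear spice jar with a dark blue label and a black cap, round, 41 mm in diameter, 105 mm tall, about 0.11 kg. Origin: centre of the underside; z up.
- timer: Red kitchen timer with a white base, round, 68 mm in diameter, 52 mm tall, standing on the worktop between the two mugs, behind the middle of the board. The front of a wall cabinet hangs above it, 0.60 m ahead of the robot's base axis, underside 0.65 m above the worktop: keep arm and wrist in front of or below that. Not part of the layout: leave it in place. Origin: centre of the underside.
Not all that is in view belongs to the job. What is shaped like the marmalade but purple is not meant.

How it is judged:
At the end, for the whole second after the job is handed in: Jam on the middle spot, salt on the end spot nearer the orange mug, spice jar on the one nearer the white mug, each within 15 mm of centre along and across the board and resting on it; marmalade on the jam lid, centred within 12 mm; all upright within 0.1 rad, at rest (((y of mug_orange in the frame of board above 0 m and x of salt in the frame of board between -0.015 and 0.015 m and y of salt in the frame of board between 0.085 and 0.115 m and x of spice in the frame of board between -0.015 and 0.015 m and y of spice in the frame of board between -0.115 and -0.085 m) or (y of mug_orange in the frame of board below 0 m and x of salt in the frame of board between -0.015 and 0.015 m and y of salt in the frame of board between -0.115 and -0.085 m and x of spice in the frame of board between -0.015 and 0.015 m and y of spice in the frame of board between 0.085 and 0.115 m)) and x of jam in the frame of board between -0.015 and 0.015 m and y of jam in the frame of board between -0.015 and 0.015 m and z of jam in the frame of board between 0.008 and 0.02 m and z of salt in the frame of board between 0.008 and 0.02 m and z of spice in the frame of board between 0.008 and 0.02 m and horizontal distance between marmalade and jam below 0.012 m and z of marmalade in the frame of jam between 0.08 and 0.092 m and angle between each of jam, marmalade, salt, spice's own z axis and vertical below 0.1 rad and linear speed of each of jam, marmalade, salt, spice below 0.02 m/s and angular speed of each of jam, marmalade, salt, spice below 0.2 rad/s); the robot touches nothing.
It fails at once if the orange mug was moved by more than 30 mm (distance of mug_orange from where it was at the start of the episode above 0.03 m).
It fails at once if the white mug was moved by more than 30 mm (distance of mug_white from where it was at the start of the episode above 0.03 m).
It fails at once if the kitchen timer was moved by more than 30 mm (distance of timer from where it was at the start of the episode above 0.03 m).
It also fails if it takes over 96 s, if anything falls off the work surface, if the arm or the gripper's body presses on something with over 40 N, if the wrist force passes 120 N, or if a joint passes its speed limit or range.

## Working session

There is one attempt and no reset: what is moved stays moved. The work goes in short steps, Python scripts to look and compute and a tool call to move; the robot and the scene stay as the last step left them, time stands still between calls to the robot, and variables do not carry over. Pictures are saved under pics/ and viewed, at most 14 in all, crops included, and the job is handed in when it is done.

Besides the shell and the picture viewer there is one more tool, called after "Request:" by a JSON object that holds its "name" and its "arguments", one argument or row to a line. send_rows: Moves the arm, as the interface text tells. Its arguments: {"type":"object","properties":{"series":{"type":"array","items":{"type":"object","properties":{"dx":{"type":"number"},"dy":{"type":"number"},"dz":{"type":"number"},"turn":{"type":"number"},"jaw":{"type":"number"}}}},"newtons":{"type":"number"}},"required":["series"]}

```bash
mkdir -p pics; ls; cat > h.py <<'E'
import numpy as np, cv2
from rig import arm, cams, look_for
def K(c):
    f=240/np.tan(np.radians(c['fovy'])/2); return f,c['cx'],c['cy']
def shot(n):
    im,d=cams.get_image(n); return im,d
def cloud(n,d):
    c=cams.get_calibration(n); f,cx,cy=K(c)
    v,u=np.mgrid[0:480,0:640]
    P=np.stack([(u-cx)/f*d,(v-cy)/f*d,d,np.ones_like(d)],-1)
    return (P@np.linalg.inv(c['view']).T)[...,:3]
def save(name,im): cv2.imwrite('pics/'+name,im[...,::-1])
E
python3 - <<'E'
from h import *
print(arm.get_obs())
for n in('top','side'):
    c=cams.get_calibration(n);print(n,c['fovy'],c['cx'],c['cy'],np.round(np.linalg.inv(c['view']),3).tolist())
    im,d=shot(n);save(n+'0.png',im);P=cloud(n,d)
    for q in ['board','jam','marmalade','salt','spice','mug_orange','mug_white','timer']:
        for r in look_for(q,n)[:3]:
            l,t,rr,b=r['bbox'];u=int((l+rr)/2);v=int((t+b)/2);print(q,round(r['p'],2),np.round(r['bbox']),d[v,u],np.round(P[v,u],3))
E
```

```text
pics
{'clock': 0.0, 'joints': array([-1.32208815e+00,  1.59069143e-01,  1.59827288e+00, -7.16084960e-06,
        1.38620593e+00, -2.10121862e-01]), 'joint_vel': array([ 0.00037627, -0.00112554, -0.00156738,  0.00054734,  0.00236098,
        0.00084172]), 'effort': array([-6.31007570e-04, -3.96000087e+01, -3.31431234e+01, -3.62890023e-04,
        8.59982130e-03,  1.88813445e-07]), 'tool_pos': array([ 0.25448271, -0.51494457,  0.23828525]), 'tcp_rot': array([-3.13967889e+00, -4.00952440e-04,  4.58830972e-01]), 'wrist_force': array([-0.04003122,  0.01244978,  0.17438981]), 'wrist_torque': array([0.0257645 , 0.02165737, 0.00474279]), 'finger_force': 0.0, 'opening': 0.08540990047778814}
top 56.80642691297999 314.65506738886955 234.31170301933187 [[-0.018, -0.993, 0.117, 0.368], [-1.0, 0.017, -0.004, 0.036], [0.002, -0.117, -0.993, 1.302], [0.0, 0.0, 0.0, 1.0]]
board 0.6 [271. 228. 375. 276.] 1.2915998 [0.47  0.01  0.014]
board 0.28 [322. 186. 344. 212.] 1.2713795 [ 0.616 -0.024  0.051]
jam 0.57 [408. 239. 436. 260.] 1.2190753 [ 0.465 -0.263  0.087]
jam 0.22 [320. 189. 344. 214.] 1.2796379
[... 432 characters left out ...]
hite 0.59 [274. 178. 306. 220.] 1.3113993 [0.626 0.102 0.012]
timer 0.79 [322. 188. 344. 213.] 1.2683964 [ 0.613 -0.023  0.054]
side 43.620501375680426 315.6770887925234 229.6120254241934 [[0.003, -0.524, 0.851, -0.967], [-1.0, -0.017, -0.007, 0.056], [0.018, -0.851, -0.524, 0.961], [0.0, 0.0, 0.0, 1.0]]
board 0.85 [278. 232. 385. 262.] 1.0890884 [-0.056  0.02   0.364]
jam 0.86 [417. 224. 438. 255.] 1.6736866 [ 0.445 -0.267  0.067]
marmalade 0.83 [157. 226. 175. 252.] 1.6902874 [0.458 0.465 0.047]
salt 0.58 [186. 222. 203. 252.] 1.6982645 [0.468 0.388 0.049]
spice 0.88 [453. 224. 476. 262.] 1.6629944 [ 0.43  -0.368  0.065]
mug_orange 0.6 [360. 203. 390. 241.] 1.7378435 [ 0.526 -0.128  0.075]
```

```bash
python3 - <<'E'
import cv2
a=cv2.imread('pics/top0.png')[160:300,130:490];b=cv2.imread('pics/side0.png')[190:280,140:500]
import numpy as np
cv2.imwrite('pics/c0.png',cv2.resize(np.vstack([a,b]),None,fx=2.2,fy=2.2,interpolation=cv2.INTER_CUBIC))
E
```

```text
(no output)
```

View pics/c0.png

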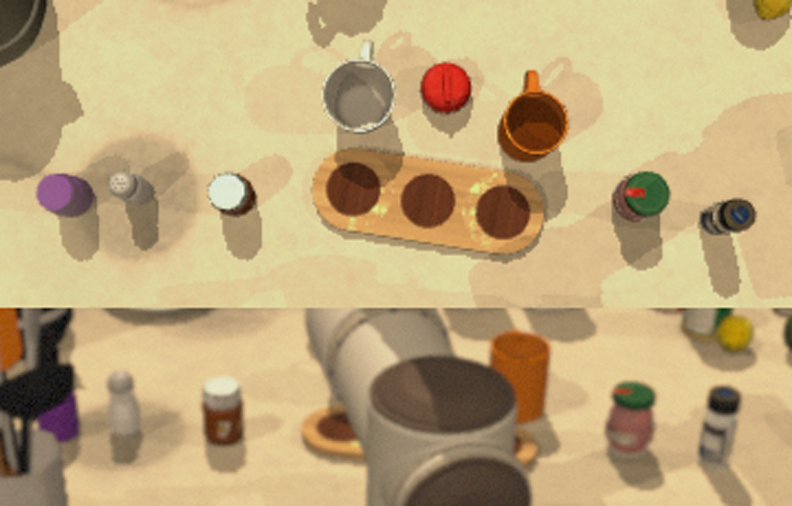

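View pics/side0.png

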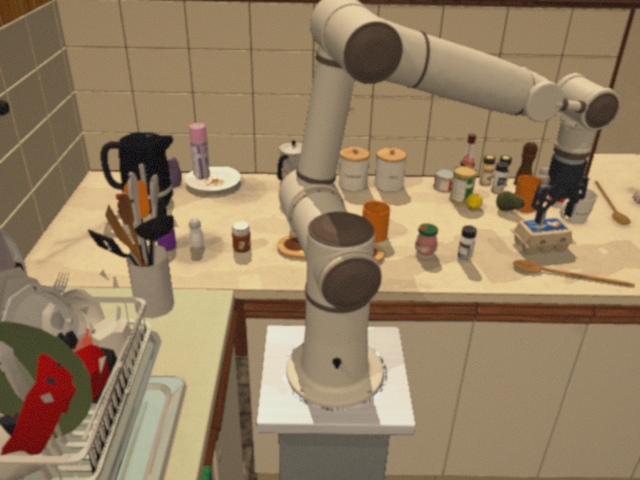

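Top view (crop scale 2.2, offset 130,160): purple jar at (159,248) is the look-alike. The white-lidded brown jar at (235,248) is the marmalade. Salt is at (187,245), jam at (421,249), spice at (459,257). The white mug is behind the left (+y) end and the orange one behind the right end. The enlarged crop confirms all of these.

```bash
python3 - <<'E'
from h import *
im,d=shot('top');P=cloud('top',d)
print('table z',np.median(P[285:300,250:400,2]))
for n,(l,t,r,b) in dict(jam=(400,228,442,268),spice=(438,238,480,272),marm=(216,230,255,266),salt=(172,230,205,260),purple=(140,232,172,262),timer=(318,182,348,218),mugO=(352,185,392,236),mugW=(270,170,310,222)).items():
    Q=P[t:b,l:r].reshape(-1,3);Q=Q[(Q[:,2]>.02)&(Q[:,2]<.13)]
    zt=np.percentile(Q[:,2],95);L=Q[Q[:,2]>zt-.008]
    c,rad=cv2.minEnclosingCircle(L[:,:2].astype(np.float32))
    print(n,'ztop',round(zt,3),'lid mean',np.round(L[:,:2].mean(0),4),'circ',np.round(c,4),round(rad,4),len(L))
hsv=cv2.cvtColor(im,cv2.COLOR_RGB2HSV)
Q=P[...,:]
w=np.zeros((480,640),bool);w[222:280,265:382]=1
bd=w&(P[...,2]>.008)&(P[...,2]<.02)
(c,s,a)=cv2.minAreaRect(P[bd][:,:2].astype(np.float32));print('board',np.round(c,4),s,a,np.median(P[bd][:,2]))
g=cv2.cvtColor(im,cv2.COLOR_RGB2GRAY)
m=(bd&(g<85)&(hsv[...,0]<15)).astype(np.uint8);m=cv2.morphologyEx(m,cv2.MORPH_OPEN,np.ones((3,3)))
n,l,st,ce=cv2.connectedComponentsWithStats(m)
for i in range(1,n):
    if st[i,4]>100:
        q=P[l==i];cc,rr=cv2.minEnclosingCircle(q[:,:2].astype(np.float32));print('spot',st[i],np.round(q.mean(0),4),np.round(cc,4),rr)
E
```

```text
table z 0.0003463593227579498
jam ztop 0.09 lid mean [ 0.4692 -0.2682] circ [ 0.4696 -0.2682] 0.0287 321
spice ztop 0.109 lid mean [ 0.4392 -0.3751] circ [ 0.4388 -0.3757] 0.0207 170
marm ztop 0.083 lid mean [0.4812 0.2582] circ [0.4808 0.2584] 0.024 216
salt ztop 0.091 lid mean [0.4916 0.3895] circ [0.491  0.3886] 0.0161 85
purple ztop 0.083 lid mean [0.4844 0.4732] circ [0.4843 0.4743] 0.0246 225
timer ztop 0.052 lid mean [ 0.6199 -0.0204] circ [ 0.6194 -0.0237] 0.024 73
mugO ztop 0.101 lid mean [ 0.5678 -0.1307] circ [ 0.571  -0.1297] 0.0519 148
mugW ztop 0.096 lid mean [0.6043 0.0906] circ [0.5987 0.0906] 0.047 142
board [0.4692 0.0082] (0.16691803932189941, 0.3103996217250824) 0.6192576289176941 0.014483693060200142
spot [279 234  24  23 419] [0.4893 0.1021 0.0146] [0.488  0.1016] 0.03516245260834694
spot [313 240  23  23 397] [0.4711 0.0036 0.0148] [0.471  0.0043] 0.03446442633867264
spot [347 245  24  23 428] [ 0.4535 -0.0953  0.0145] [ 0.4532 -0.0958] 0.03562505543231964
```

Request:
{"name": "send_rows", "arguments": {
  "series": [
    {"turn": -0.139},
    {"turn": -0.139},
    {"turn": -0.139},
    {"turn": -0.139},
    {"turn": -0.139},
    {"turn": -0.139},
    {"turn": -0.139},
    {"turn": -0.139},
    {},
    {}
  ]
}}

```text
schema error: expected keys dx, dy, dz, turn, jaw
```

Request:
{"name": "send_rows", "arguments": {
  "series": [
    {"dx": 0,"dy": 0,"dz": 0,"turn": -0.139,"jaw": 85},
    {"dx": 0,"dy": 0,"dz": 0,"turn": -0.139,"jaw": 85},
    {"dx": 0,"dy": 0,"dz": 0,"turn": -0.139,"jaw": 85},
    {"dx": 0,"dy": 0,"dz": 0,"turn": -0.139,"jaw": 85},
    {"dx": 0,"dy": 0,"dz": 0,"turn": -0.139,"jaw": 85},
    {"dx": 0,"dy": 0,"dz": 0,"turn": -0.139,"jaw": 85},
    {"dx": 0,"dy": 0,"dz": 0,"turn": -0.139,"jaw": 85},
    {"dx": 0,"dy": 0,"dz": 0,"turn": -0.139,"jaw": 85},
    {"dx": 0,"dy": 0,"dz": 0,"turn": 0,"jaw": 85}
  ],
  "newtons": 40
}}

```text
clock: 1.85
tool_pos: [0.2546, -0.5155, 0.2393]
tcp_rot: [3.142, -0.0, 1.571]
wrist_force: [0.2, 0.1, 0.7]
opening: 0.0851
finger_force: 0.0
```

Request:
{"name": "send_rows", "arguments": {
  "series": [
    {"dx": 0.7,"dy": 0.8,"dz": 0,"turn": 0,"jaw": 85},
    {"dx": 0.7,"dy": 0.8,"dz": 0,"turn": 0,"jaw": 85},
    {"dx": 0.7,"dy": 0.8,"dz": 0,"turn": 0,"jaw": 85},
    {"dx": 0.7,"dy": 0.8,"dz": 0,"turn": 0,"jaw": 85},
    {"dx": 0.7,"dy": 0.8,"dz": 0,"turn": 0,"jaw": 85},
    {"dx": 0.7,"dy": 0.8,"dz": 0,"turn": 0,"jaw": 85},
    {"dx": 0.7,"dy": 0.8,"dz": 0,"turn": 0,"jaw": 85},
    {"dx": 0.7,"dy": 0.8,"dz": 0,"turn": 0,"jaw": 85},
    {"dx": 0,"dy": 0,"dz": 0,"turn": 0,"jaw": 85},
    {"dx": 0,"dy": 0,"dz": 0,"turn": 0,"jaw": 85}
  ]
}}

```text
clock: 2.85
tool_pos: [0.4147, -0.3755, 0.2393]
tcp_rot: [-3.141, 0.0, 1.57]
wrist_force: [-0.0, -0.1, -0.0]
opening: 0.0851
finger_force: 0.0
```

Now x falls 24 mm short of the spice, a good place for a wrist look.

```bash
cat >> h.py <<'E'
from scipy.spatial.transform import Rotation as R
def wcloud():
    o=arm.get_obs();im,d=shot('wrist');c=cams.get_calibration('wrist');f,cx,cy=K(c)
    v,u=np.mgrid[0:480,0:640]
    P=np.stack([(u-cx)/f*d,(v-cy)/f*d,d,np.ones_like(d)],-1)
    T=np.eye(4);T[:3,:3]=R.from_euler('xyz',o['tcp_rot']).as_matrix();T[:3,3]=o['tool_pos']
    return im,d,(P@(T@c['mount']).T)[...,:3]
def lid(P,d,xy,r,lo,hi):
    m=(d>0)&(np.hypot(P[...,0]-xy[0],P[...,1]-xy[1])<r)&(P[...,2]>lo)&(P[...,2]<hi)
    Q=P[m]
    if len(Q)<30: return None
    zt=np.median(Q[Q[:,2]>np.percentile(Q[:,2],80)][:,2]);L=Q[abs(Q[:,2]-zt)<.005]
    c,rad=cv2.minEnclosingCircle(L[:,:2].astype(np.float32))
    return round(float(zt),4),np.round(L[:,:2].mean(0),4),np.round(c,4),round(rad,4),len(L)
E
python3 - <<'E'
from h import *
im,d,P=wcloud();save('w1.png',im)
print(np.round(cams.get_calibration('wrist')['mount'],3).tolist())
print('spice',lid(P,d,(.439,-.3755),.035,.06,.13))
print('jam',lid(P,d,(.469,-.268),.045,.06,.13))
E
```

```text
[[-0.001, -0.952, -0.306, 0.079], [1.0, -0.001, 0.0, -0.001], [-0.0, -0.306, 0.952, -0.134], [0.0, 0.0, 0.0, 1.0]]
spice (0.106, array([ 0.4392, -0.3773]), array([ 0.4394, -0.3782]), 0.0204, 2857)
jam (0.0871, array([ 0.4687, -0.271 ]), array([ 0.4692, -0.2715]), 0.0282, 6826)
```

View pics/w1.png

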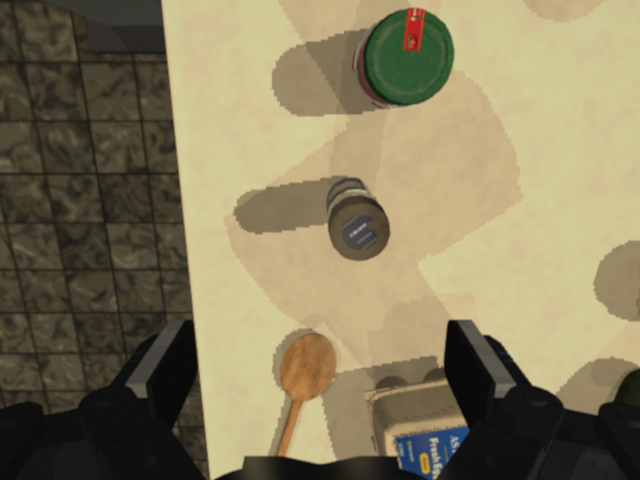

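Spice is upright at (358,222) and the jam lid is at (410,55); the egg carton is low and clear. The wrist and top views agree within 2.5 mm, and the heights fit (106 and 87 mm). Now I go down on the spice.

Request:
{"name": "send_rows", "arguments": {
  "series": [
    {"dx": -0.04,"dy": 0.97,"dz": 0,"turn": 0,"jaw": 85},
    {"dx": 0,"dy": 0,"dz": 0.92,"turn": 0,"jaw": 85},
    {"dx": 0,"dy": 0,"dz": 0.92,"turn": 0,"jaw": 85},
    {"dx": 0,"dy": 0,"dz": 0.92,"turn": 0,"jaw": 85},
    {"dx": 0,"dy": 0,"dz": 0.92,"turn": 0,"jaw": 85},
    {"dx": 0,"dy": 0,"dz": 0.92,"turn": 0,"jaw": 85},
    {"dx": 0,"dy": 0,"dz": 0.92,"turn": 0,"jaw": 85},
    {"dx": 0,"dy": 0,"dz": 0.92,"turn": 0,"jaw": 85},
    {"dx": 0,"dy": 0,"dz": 0.92,"turn": 0,"jaw": 85},
    {"dx": 0,"dy": 0,"dz": 0,"turn": 0,"jaw": 85}
  ]
}}

```text
clock: 3.9
tool_pos: [0.4362, -0.3752, 0.0518]
tcp_rot: [-3.137, -0.006, 1.568]
wrist_force: [-1.0, 0.9, 0.5]
opening: 0.0852
finger_force: 0.0
```

Request:
{"name": "send_rows", "arguments": {
  "series": [
    {"dx": 0,"dy": 0,"dz": 0,"turn": 0,"jaw": 50},
    {"dx": 0,"dy": 0,"dz": 0,"turn": 0,"jaw": 30},
    {"dx": 0,"dy": 0,"dz": 0,"turn": 0,"jaw": 30},
    {"dx": 0,"dy": 0,"dz": 0,"turn": 0,"jaw": 30},
    {"dx": 0,"dy": 0,"dz": 0,"turn": 0,"jaw": 30},
    {"dx": 0,"dy": 0,"dz": 0,"turn": 0,"jaw": 30}
  ],
  "newtons": 40
}}

```text
clock: 4.5
tool_pos: [0.4397, -0.3776, 0.057]
tcp_rot: [3.14, 0.003, 1.571]
wrist_force: [-1.3, -0.0, 6.7]
opening: 0.0401
finger_force: 39.9
```

Request:
{"name": "send_rows", "arguments": {
  "series": [
    {"dx": 0,"dy": 0,"dz": -0.5,"turn": 0,"jaw": 30},
    {"dx": 0,"dy": 0,"dz": -1,"turn": 0,"jaw": 30},
    {"dx": 0,"dy": 0,"dz": -1,"turn": 0,"jaw": 30},
    {"dx": 0,"dy": 0,"dz": -1,"turn": 0,"jaw": 30},
    {"dx": 0,"dy": 0,"dz": -1,"turn": 0,"jaw": 30},
    {"dx": 0.5,"dy": 0,"dz": -0.5,"turn": 0,"jaw": 30},
    {"dx": 0.9,"dy": 0,"dz": 0,"turn": 0,"jaw": 30},
    {"dx": 0.9,"dy": 0,"dz": 0,"turn": 0,"jaw": 30},
    {"dx": 0.9,"dy": 0,"dz": 0,"turn": 0,"jaw": 30},
    {"dx": 0.9,"dy": 0,"dz": 0,"turn": 0,"jaw": 30}
  ]
}}

```text
clock: 5.5
tool_pos: [0.4386, -0.2728, 0.1806]
tcp_rot: [-3.141, -0.0, 1.571]
wrist_force: [0.3, -0.2, -0.8]
opening: 0.04
finger_force: 40.5
```

Request:
{"name": "send_rows", "arguments": {
  "series": [
    {"dx": 1,"dy": 0.2,"dz": 0,"turn": 0,"jaw": 30},
    {"dx": 1,"dy": 0.2,"dz": 0,"turn": 0,"jaw": 30},
    {"dx": 1,"dy": 0.2,"dz": 0,"turn": 0,"jaw": 30},
    {"dx": 1,"dy": 0.2,"dz": 0,"turn": 0,"jaw": 30},
    {"dx": 1,"dy": 0.2,"dz": 0,"turn": 0,"jaw": 30},
    {"dx": 1,"dy": 0.2,"dz": 0,"turn": 0,"jaw": 30},
    {"dx": 1,"dy": 0.2,"dz": 0,"turn": 0,"jaw": 30},
    {"dx": 1,"dy": 0.2,"dz": 0,"turn": 0,"jaw": 30},
    {"dx": 1,"dy": 0.2,"dz": 0,"turn": 0,"jaw": 30},
    {"dx": 1,"dy": 0.2,"dz": 0,"turn": 0,"jaw": 30}
  ]
}}

```text
clock: 6.5
tool_pos: [0.4887, -0.0228, 0.1807]
tcp_rot: [-3.142, -0.0, 1.571]
wrist_force: [0.3, 0.1, -0.9]
opening: 0.04
finger_force: 40.5
```

Request:
{"name": "send_rows", "arguments": {
  "series": [
    {"dx": 1,"dy": 0,"dz": 0,"turn": 0,"jaw": 30},
    {"dx": 1,"dy": 0,"dz": 0,"turn": 0,"jaw": 30},
    {"dx": 1,"dy": 0,"dz": 0,"turn": 0,"jaw": 30},
    {"dx": 1,"dy": 0,"dz": 0,"turn": 0,"jaw": 30},
    {"dx": 0.6,"dy": 0,"dz": 0,"turn": 0,"jaw": 30},
    {"dx": 0.4,"dy": 0,"dz": 0,"turn": 0,"jaw": 30},
    {"dx": 0,"dy": 0,"dz": 0,"turn": 0,"jaw": 30},
    {"dx": 0,"dy": 0,"dz": 0,"turn": 0,"jaw": 30}
  ]
}}

```text
clock: 7.3
tool_pos: [0.4888, 0.1006, 0.1804]
tcp_rot: [3.142, 0.0, 1.571]
wrist_force: [-0.7, 0.1, -2.3]
opening: 0.0395
finger_force: 40.5
```

Request:
{"name": "send_rows", "arguments": {
  "series": [
    {"dx": 0,"dy": 0,"dz": 0.8,"turn": 0,"jaw": 30},
    {"dx": 0,"dy": 0,"dz": 1,"turn": 0,"jaw": 30},
    {"dx": 0,"dy": 0,"dz": 1,"turn": 0,"jaw": 30},
    {"dx": 0,"dy": 0,"dz": 0.8,"turn": 0,"jaw": 30},
    {"dx": 0,"dy": 0,"dz": 0.4,"turn": 0,"jaw": 30},
    {"dx": 0,"dy": 0,"dz": 0.2,"turn": 0,"jaw": 30},
    {"dx": 0,"dy": 0,"dz": 0.18,"turn": 0,"jaw": 30},
    {"dx": 0,"dy": 0,"dz": 0,"turn": 0,"jaw": 30},
    {"dx": 0,"dy": 0,"dz": 0,"turn": 0,"jaw": 30}
  ]
}}

```text
clock: 8.2
tool_pos: [0.4895, 0.1009, 0.0716]
tcp_rot: [3.14, 0.0, 1.571]
wrist_force: [0.1, -0.1, -0.8]
opening: 0.0402
finger_force: 40.5
```

Request:
{"name": "send_rows", "arguments": {
  "series": [
    {"dx": 0,"dy": 0,"dz": 0.04,"turn": 0,"jaw": 30},
    {"dx": 0,"dy": 0,"dz": 0,"turn": 0,"jaw": 30},
    {"dx": 0,"dy": 0,"dz": 0,"turn": 0,"jaw": 30}
  ]
}}

```text
clock: 8.5
tool_pos: [0.4897, 0.101, 0.071]
tcp_rot: [3.14, 0.0, 1.571]
wrist_force: [-2.0, 1.0, 5.4]
opening: 0.0399
finger_force: 40.8
```

Request:
{"name": "send_rows", "arguments": {
  "series": [
    {"dx": 0,"dy": 0,"dz": 0,"turn": 0,"jaw": 44},
    {"dx": 0,"dy": 0,"dz": 0,"turn": 0,"jaw": 50},
    {"dx": 0,"dy": 0,"dz": 0,"turn": 0,"jaw": 58},
    {"dx": 0,"dy": 0,"dz": 0,"turn": 0,"jaw": 58},
    {"dx": 0,"dy": 0,"dz": -0.5,"turn": 0,"jaw": 58},
    {"dx": 0,"dy": 0,"dz": -1,"turn": 0,"jaw": 58},
    {"dx": 0,"dy": 0,"dz": -1,"turn": 0,"jaw": 58},
    {"dx": 0,"dy": 0,"dz": -1,"turn": 0,"jaw": 58},
    {"dx": 0,"dy": 0,"dz": -1,"turn": 0,"jaw": 58},
    {"dx": 0,"dy": 0,"dz": -1,"turn": 0,"jaw": 58}
  ]
}}

```text
clock: 9.5
tool_pos: [0.4889, 0.101, 0.2094]
tcp_rot: [3.141, 0.0, 1.571]
wrist_force: [-0.1, 0.9, 0.0]
opening: 0.0581
finger_force: 0.0
```

Request:
{"name": "send_rows", "arguments": {
  "series": [
    {"dx": -1,"dy": 0,"dz": 0,"turn": 0,"jaw": 85},
    {"dx": -1,"dy": 0,"dz": 0,"turn": 0,"jaw": 85},
    {"dx": -1,"dy": 0,"dz": 0,"turn": 0,"jaw": 85},
    {"dx": -1,"dy": 0,"dz": 0,"turn": 0,"jaw": 85},
    {"dx": -1,"dy": -0.1,"dz": 0,"turn": 0,"jaw": 85},
    {"dx": -1,"dy": -0.1,"dz": 0,"turn": 0,"jaw": 85},
    {"dx": -1,"dy": -0.1,"dz": 0,"turn": 0,"jaw": 85},
    {"dx": -1,"dy": -0.1,"dz": 0,"turn": 0,"jaw": 85},
    {"dx": -1,"dy": -0.2,"dz": 0,"turn": 0,"jaw": 85},
    {"dx": -1,"dy": -0.2,"dz": 0,"turn": 0,"jaw": 85}
  ]
}}

```text
clock: 10.5
tool_pos: [0.4687, -0.1501, 0.2083]
tcp_rot: [3.141, 0.001, 1.571]
wrist_force: [0.1, -0.3, 0.1]
opening: 0.0851
finger_force: 0.0
```

Request:
{"name": "send_rows", "arguments": {
  "series": [
    {"dx": -1,"dy": 0,"dz": 0,"turn": 0,"jaw": 85},
    {"dx": -1,"dy": 0,"dz": 0,"turn": 0,"jaw": 85},
    {"dx": -1,"dy": 0,"dz": 0,"turn": 0,"jaw": 85},
    {"dx": -1,"dy": 0,"dz": 0,"turn": 0,"jaw": 85},
    {"dx": -0.84,"dy": 0,"dz": 0,"turn": 0,"jaw": 85},
    {"dx": 0,"dy": 0,"dz": 0,"turn": 0,"jaw": 85},
    {"dx": 0,"dy": 0,"dz": 0,"turn": 0,"jaw": 85}
  ]
}}

```text
clock: 11.2
tool_pos: [0.4689, -0.2699, 0.2075]
tcp_rot: [3.142, -0.001, 1.57]
wrist_force: [0.6, 0.5, -1.6]
opening: 0.0851
finger_force: 0.0
```

```bash
python3 - <<'E'
from h import *
print(arm.get_obs()['tool_pos'])
im,d=shot('top');P=cloud('top',d)
print('spice',lid(P,d,(.489,.102),.035,.09,.14))
print('jam',lid(P,d,(.469,-.268),.04,.06,.13))
im,d,P=wcloud()
print('wrist jam',lid(P,d,(.469,-.268),.045,.06,.13))
E
```

```text
[ 0.46885758 -0.26986534  0.20751185]
spice (0.1228, array([0.4891, 0.1023]), array([0.4898, 0.1023]), 0.0198, 149)
jam (0.0888, array([ 0.4768, -0.2563]), array([ 0.4749, -0.2608]), 0.0251, 100)
wrist jam (0.087, array([ 0.4692, -0.2699]), array([ 0.4695, -0.2708]), 0.0283, 5956)
```

Spice sits within 1 mm of its spot's centre. Now the jam.

Request:
{"name": "send_rows", "arguments": {
  "series": [
    {"dx": 0,"dy": 0.02,"dz": 1,"turn": 0,"jaw": 85},
    {"dx": 0,"dy": 0,"dz": 1,"turn": 0,"jaw": 85},
    {"dx": 0,"dy": 0,"dz": 1,"turn": 0,"jaw": 85},
    {"dx": 0,"dy": 0,"dz": 1,"turn": 0,"jaw": 85},
    {"dx": 0,"dy": 0,"dz": 1,"turn": 0,"jaw": 85},
    {"dx": 0,"dy": 0,"dz": 0.8,"turn": 0,"jaw": 85},
    {"dx": 0,"dy": 0,"dz": 0.5,"turn": 0,"jaw": 85},
    {"dx": 0,"dy": 0,"dz": 0.3,"turn": 0,"jaw": 85},
    {"dx": 0,"dy": 0,"dz": 0,"turn": 0,"jaw": 85},
    {"dx": 0,"dy": 0,"dz": 0,"turn": 0,"jaw": 85}
  ]
}}

```text
clock: 12.3
tool_pos: [0.47, -0.2703, 0.0432]
tcp_rot: [3.14, 0.001, 1.571]
wrist_force: [0.6, 1.3, -0.3]
opening: 0.0847
finger_force: 0.0
```

Request:
{"name": "send_rows", "arguments": {
  "series": [
    {"dx": 0,"dy": 0,"dz": 0,"turn": 0,"jaw": 70},
    {"dx": 0,"dy": 0,"dz": 0,"turn": 0,"jaw": 50},
    {"dx": 0,"dy": 0,"dz": 0,"turn": 0,"jaw": 50},
    {"dx": 0,"dy": 0,"dz": 0,"turn": 0,"jaw": 50},
    {"dx": 0,"dy": 0,"dz": 0,"turn": 0,"jaw": 50},
    {"dx": 0,"dy": 0,"dz": 0,"turn": 0,"jaw": 50}
  ],
  "newtons": 50
}}

```text
clock: 12.9
tool_pos: [0.47, -0.2706, 0.0441]
tcp_rot: [3.141, 0.001, 1.571]
wrist_force: [-2.9, 2.0, 8.8]
opening: 0.0579
finger_force: 52.6
```

Request:
{"name": "send_rows", "arguments": {
  "series": [
    {"dx": 0,"dy": 0,"dz": -0.4,"turn": 0,"jaw": 50},
    {"dx": 0,"dy": 0,"dz": -0.8,"turn": 0,"jaw": 50},
    {"dx": 0,"dy": 0,"dz": -0.8,"turn": 0,"jaw": 50},
    {"dx": 0,"dy": 0,"dz": 0,"turn": 0,"jaw": 50},
    {"dx": 0,"dy": 0,"dz": 0,"turn": 0,"jaw": 50}
  ]
}}

```text
clock: 13.4
tool_pos: [0.4692, -0.2699, 0.0921]
tcp_rot: [3.142, 0.0, 1.571]
wrist_force: [0.8, -0.4, -4.7]
opening: 0.0578
finger_force: 55.1
```

Request:
{"name": "send_rows", "arguments": {
  "series": [
    {"dx": 0.88,"dy": 0,"dz": 0,"turn": 0,"jaw": 50},
    {"dx": 1,"dy": 0,"dz": 0,"turn": 0,"jaw": 50},
    {"dx": 1,"dy": 0,"dz": 0,"turn": 0,"jaw": 50},
    {"dx": 1,"dy": 0,"dz": 0,"turn": 0,"jaw": 50},
    {"dx": 1,"dy": 0,"dz": 0,"turn": 0,"jaw": 50},
    {"dx": 1,"dy": 0,"dz": 0,"turn": 0,"jaw": 50},
    {"dx": 1,"dy": 0,"dz": 0,"turn": 0,"jaw": 50},
    {"dx": 1,"dy": 0,"dz": 0,"turn": 0,"jaw": 50},
    {"dx": 1,"dy": 0,"dz": 0,"turn": 0,"jaw": 50},
    {"dx": 1,"dy": 0,"dz": 0,"turn": 0,"jaw": 50}
  ]
}}

```text
clock: 14.4
tool_pos: [0.4679, -0.0216, 0.0907]
tcp_rot: [-3.139, -0.001, 1.571]
wrist_force: [0.2, -0.0, -4.5]
opening: 0.0575
finger_force: 55.1
```

Request:
{"name": "send_rows", "arguments": {
  "series": [
    {"dx": 0.6,"dy": 0.06,"dz": 0,"turn": 0,"jaw": 50},
    {"dx": 0.4,"dy": 0,"dz": 0,"turn": 0,"jaw": 50},
    {"dx": 0,"dy": 0,"dz": 0,"turn": 0,"jaw": 50},
    {"dx": 0,"dy": 0,"dz": 0.6,"turn": 0,"jaw": 50},
    {"dx": 0,"dy": 0,"dz": 0.5,"turn": 0,"jaw": 50},
    {"dx": 0,"dy": 0,"dz": 0.2,"turn": 0,"jaw": 50},
    {"dx": 0,"dy": 0,"dz": 0.06,"turn": 0,"jaw": 50},
    {"dx": 0,"dy": 0,"dz": 0.04,"turn": 0,"jaw": 50},
    {"dx": 0,"dy": 0,"dz": 0,"turn": 0,"jaw": 50},
    {"dx": 0,"dy": 0,"dz": 0,"turn": 0,"jaw": 50}
  ]
}}

```text
clock: 15.4
tool_pos: [0.4697, 0.0017, 0.0582]
tcp_rot: [-3.137, -0.0, 1.571]
wrist_force: [-9.3, 1.4, 12.3]
opening: 0.0574
finger_force: 56.5
```

Request:
{"name": "send_rows", "arguments": {
  "series": [
    {"dx": 0,"dy": 0,"dz": -0.04,"turn": 0,"jaw": 50},
    {"dx": 0,"dy": 0,"dz": 0,"turn": 0,"jaw": 62},
    {"dx": 0,"dy": 0,"dz": 0,"turn": 0,"jaw": 70},
    {"dx": 0,"dy": 0,"dz": 0,"turn": 0,"jaw": 80},
    {"dx": 0,"dy": 0,"dz": 0,"turn": 0,"jaw": 80},
    {"dx": 0,"dy": 0,"dz": -0.5,"turn": 0,"jaw": 80},
    {"dx": 0,"dy": 0,"dz": -1,"turn": 0,"jaw": 80},
    {"dx": 0,"dy": 0,"dz": -1,"turn": 0,"jaw": 80},
    {"dx": 0,"dy": 0,"dz": -1,"turn": 0,"jaw": 80},
    {"dx": 0,"dy": 0,"dz": -1,"turn": 0,"jaw": 80}
  ]
}}

```text
clock: 16.4
tool_pos: [0.471, 0.002, 0.1728]
tcp_rot: [3.141, 0.0, 1.571]
wrist_force: [-0.3, -0.7, -1.1]
opening: 0.0803
finger_force: 0.0
```

Request:
{"name": "send_rows", "arguments": {
  "series": [
    {"dx": 0,"dy": 0,"dz": -1,"turn": 0,"jaw": 80},
    {"dx": 1,"dy": 0,"dz": -1,"turn": 0,"jaw": 80},
    {"dx": 1,"dy": 0,"dz": 0,"turn": 0,"jaw": 80},
    {"dx": 1,"dy": 0,"dz": 0,"turn": 0,"jaw": 80},
    {"dx": 1,"dy": 0,"dz": 0,"turn": 0,"jaw": 80},
    {"dx": 1,"dy": 0,"dz": 0,"turn": 0,"jaw": 80},
    {"dx": 0,"dy": 0,"dz": 0,"turn": 0,"jaw": 80},
    {"dx": 0,"dy": 0,"dz": 0,"turn": 0,"jaw": 80}
  ]
}}

```text
clock: 17.2
tool_pos: [0.4709, 0.1271, 0.2215]
tcp_rot: [3.141, 0.0, 1.572]
wrist_force: [0.1, -0.2, -0.2]
opening: 0.0799
finger_force: 0.0
```

```bash
python3 - <<'E'
from h import *
print(arm.get_obs()['tool_pos'])
im,d,P=wcloud();save('w2.png',im)
print('w marm',lid(P,d,(.481,.258),.04,.06,.13))
im,d=shot('top');P=cloud('top',d);save('t2.png',im)
print('spice',lid(P,d,(.489,.102),.035,.09,.14))
print('jam',lid(P,d,(.471,.004),.04,.08,.13))
print('marm',lid(P,d,(.481,.258),.04,.06,.13))
E
```

```text
[0.47089779 0.12705504 0.22149627]
w marm (0.0796, array([0.4808, 0.2492]), array([0.4807, 0.2563]), 0.0239, 3483)
spice None
jam (0.1033, array([0.4702, 0.0034]), array([0.4701, 0.0031]), 0.0279, 268)
marm None
```

View pics/w2.png

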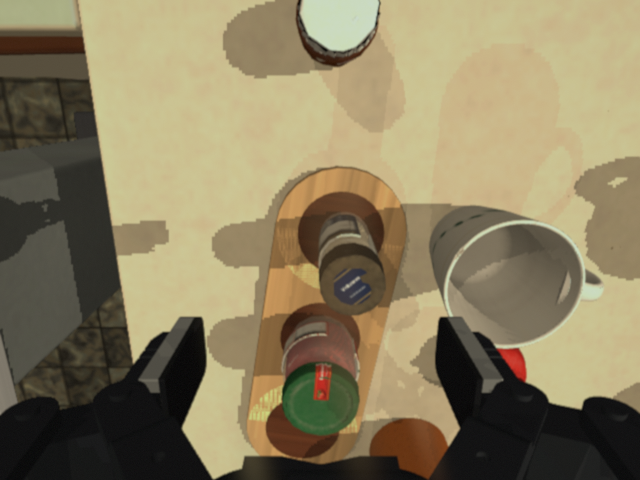

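Wrist view: the spice at (350,285) and the jam at (320,395) are upright on their spots. The marmalade's white lid is at (340,25). Next, the marmalade.

Request:
{"name": "send_rows", "arguments": {
  "series": [
    {"dx": 1,"dy": 0.2,"dz": 0,"turn": 0,"jaw": 85},
    {"dx": 1,"dy": 0.2,"dz": 0,"turn": 0,"jaw": 85},
    {"dx": 1,"dy": 0,"dz": 0,"turn": 0,"jaw": 85},
    {"dx": 1,"dy": 0,"dz": 0,"turn": 0,"jaw": 85},
    {"dx": 0.8,"dy": 0,"dz": 0,"turn": 0,"jaw": 85},
    {"dx": 0.4,"dy": 0,"dz": 0,"turn": 0,"jaw": 85},
    {"dx": 0,"dy": 0,"dz": 0.6,"turn": 0,"jaw": 85},
    {"dx": 0,"dy": 0,"dz": 1,"turn": 0,"jaw": 85},
    {"dx": 0,"dy": 0,"dz": 1,"turn": 0,"jaw": 85},
    {"dx": 0,"dy": 0,"dz": 1,"turn": 0,"jaw": 85}
  ]
}}

```text
clock: 18.3
tool_pos: [0.4806, 0.2554, 0.1288]
tcp_rot: [-3.141, 0.001, 1.569]
wrist_force: [1.1, 0.2, 0.0]
opening: 0.0852
finger_force: 0.0
```

Request:
{"name": "send_rows", "arguments": {
  "series": [
    {"dx": 0,"dy": 0,"dz": 1,"turn": 0,"jaw": 85},
    {"dx": 0,"dy": 0,"dz": 1,"turn": 0,"jaw": 85},
    {"dx": 0,"dy": 0,"dz": 0.8,"turn": 0,"jaw": 85},
    {"dx": 0,"dy": 0,"dz": 0.5,"turn": 0,"jaw": 85},
    {"dx": 0,"dy": 0,"dz": 0.3,"turn": 0,"jaw": 85},
    {"dx": 0,"dy": 0,"dz": 0,"turn": 0,"jaw": 85},
    {"dx": 0,"dy": 0,"dz": 0,"turn": 0,"jaw": 85}
  ]
}}

```text
clock: 19.0
tool_pos: [0.4816, 0.2569, 0.0415]
tcp_rot: [3.14, -0.0, 1.571]
wrist_force: [0.4, -0.7, 0.3]
opening: 0.085
finger_force: 0.0
```

Request:
{"name": "send_rows", "arguments": {
  "series": [
    {"dx": 0,"dy": 0,"dz": 0,"turn": 0,"jaw": 60},
    {"dx": 0,"dy": 0,"dz": 0,"turn": 0,"jaw": 40},
    {"dx": 0,"dy": 0,"dz": 0,"turn": 0,"jaw": 40},
    {"dx": 0,"dy": 0,"dz": 0,"turn": 0,"jaw": 40},
    {"dx": 0,"dy": 0,"dz": 0,"turn": 0,"jaw": 40},
    {"dx": 0,"dy": 0,"dz": 0,"turn": 0,"jaw": 40}
  ],
  "newtons": 30
}}

```text
clock: 19.6
tool_pos: [0.4816, 0.2572, 0.042]
tcp_rot: [3.14, -0.0, 1.571]
wrist_force: [-1.7, -0.2, 6.0]
opening: 0.0489
finger_force: 31.0
```

Request:
{"name": "send_rows", "arguments": {
  "series": [
    {"dx": 0,"dy": 0,"dz": -0.4,"turn": 0,"jaw": 40},
    {"dx": 0,"dy": 0,"dz": -0.8,"turn": 0,"jaw": 40},
    {"dx": 0,"dy": 0,"dz": -0.8,"turn": 0,"jaw": 40},
    {"dx": 0,"dy": 0,"dz": -0.8,"turn": 0,"jaw": 40},
    {"dx": 0,"dy": 0,"dz": -0.8,"turn": 0,"jaw": 40},
    {"dx": 0,"dy": 0,"dz": -0.8,"turn": 0,"jaw": 40},
    {"dx": 0,"dy": 0,"dz": -0.8,"turn": 0,"jaw": 40},
    {"dx": 0,"dy": 0,"dz": -0.8,"turn": 0,"jaw": 40},
    {"dx": -0.2,"dy": 0,"dz": -0.8,"turn": 0,"jaw": 40},
    {"dx": -0.5,"dy": -0.03,"dz": 0,"turn": 0,"jaw": 40}
  ]
}}

```text
clock: 20.6
tool_pos: [0.4818, 0.2401, 0.2144]
tcp_rot: [3.135, -0.002, 1.572]
wrist_force: [1.0, -0.1, -0.1]
opening: 0.0486
finger_force: 31.5
```

Request:
{"name": "send_rows", "arguments": {
  "series": [
    {"dx": -1,"dy": -0.05,"dz": 0,"turn": 0,"jaw": 40},
    {"dx": -1,"dy": -0.05,"dz": 0,"turn": 0,"jaw": 40},
    {"dx": -1,"dy": -0.05,"dz": 0,"turn": 0,"jaw": 40},
    {"dx": -1,"dy": -0.05,"dz": 0,"turn": 0,"jaw": 40},
    {"dx": -1,"dy": -0.05,"dz": 0,"turn": 0,"jaw": 40},
    {"dx": -1,"dy": -0.05,"dz": 0,"turn": 0,"jaw": 40},
    {"dx": -1,"dy": -0.05,"dz": 0,"turn": 0,"jaw": 40},
    {"dx": -1,"dy": -0.05,"dz": 0,"turn": 0,"jaw": 40},
    {"dx": -1,"dy": 0,"dz": 0,"turn": 0,"jaw": 40},
    {"dx": -0.5,"dy": 0,"dz": 0,"turn": 0,"jaw": 40}
  ]
}}

```text
clock: 21.6
tool_pos: [0.4692, 0.0001, 0.2097]
tcp_rot: [-3.14, 0.0, 1.569]
wrist_force: [-0.1, -0.2, -1.2]
opening: 0.0488
finger_force: 31.5
```

Request:
{"name": "send_rows", "arguments": {
  "series": [
    {"dx": 0,"dy": 0,"dz": 0,"turn": 0,"jaw": 40},
    {"dx": 0,"dy": 0,"dz": 0,"turn": 0,"jaw": 40},
    {"dx": 0,"dy": 0,"dz": 0,"turn": 0,"jaw": 40}
  ]
}}

```text
clock: 21.9
tool_pos: [0.4699, 0.0029, 0.2105]
tcp_rot: [-3.141, -0.001, 1.572]
wrist_force: [-0.4, 0.1, -1.2]
opening: 0.0488
finger_force: 31.5
```

```bash
python3 - <<'E'
from h import *
print(arm.get_obs()['tool_pos'])
im,d=shot('side');save('s3.png',cv2.resize(im[150:290,220:420],None,fx=3,fy=3,interpolation=cv2.INTER_CUBIC))
im,d=shot('top');P=cloud('top',d);save('t3.png',im)
print('spice',lid(P,d,(.489,.102),.035,.09,.14))
E
```

```text
[0.46992512 0.00287237 0.21054198]
spice (0.1223, array([0.4904, 0.1051]), array([0.49  , 0.1031]), 0.0195, 122)
```

Request:
{"name": "send_rows", "arguments": {
  "series": [
    {"dx": 0,"dy": 0,"dz": 0.6,"turn": 0,"jaw": 40},
    {"dx": 0,"dy": 0,"dz": 0.8,"turn": 0,"jaw": 40},
    {"dx": 0,"dy": 0,"dz": 0.7,"turn": 0,"jaw": 40},
    {"dx": 0,"dy": 0,"dz": 0.4,"turn": 0,"jaw": 40},
    {"dx": 0,"dy": 0,"dz": 0.2,"turn": 0,"jaw": 40},
    {"dx": 0,"dy": 0,"dz": 0,"turn": 0,"jaw": 40},
    {"dx": 0,"dy": 0,"dz": 0,"turn": 0,"jaw": 40},
    {"dx": 0,"dy": 0,"dz": 0,"turn": 0,"jaw": 40}
  ]
}}

```text
clock: 22.8
tool_pos: [0.4707, 0.0019, 0.1441]
tcp_rot: [3.14, 0.0, 1.571]
wrist_force: [-0.0, 0.8, -0.0]
opening: 0.0488
finger_force: 31.5
```

Request:
{"name": "send_rows", "arguments": {
  "series": [
    {"dx": 0,"dy": 0,"dz": 0.06,"turn": 0,"jaw": 40},
    {"dx": 0,"dy": 0,"dz": 0.0,"turn": 0,"jaw": 40},
    {"dx": 0,"dy": 0,"dz": 0,"turn": 0,"jaw": 40}
  ]
}}

```text
clock: 23.1
tool_pos: [0.4706, 0.0018, 0.1423]
tcp_rot: [3.14, 0.0, 1.571]
wrist_force: [0.5, -0.2, 2.4]
opening: 0.0487
finger_force: 31.7
```

Request:
{"name": "send_rows", "arguments": {
  "series": [
    {"dx": 0,"dy": 0,"dz": 0.02,"turn": 0,"jaw": 40},
    {"dx": 0,"dy": 0,"dz": 0,"turn": 0,"jaw": 52},
    {"dx": 0,"dy": 0,"dz": 0,"turn": 0,"jaw": 60},
    {"dx": 0,"dy": 0,"dz": 0,"turn": 0,"jaw": 72},
    {"dx": 0,"dy": 0,"dz": 0,"turn": 0,"jaw": 75},
    {"dx": 0,"dy": 0,"dz": -0.5,"turn": 0,"jaw": 75},
    {"dx": 0,"dy": 0,"dz": -0.8,"turn": 0,"jaw": 75},
    {"dx": 0,"dy": 0,"dz": -0.9,"turn": 0,"jaw": 75},
    {"dx": 0,"dy": 0,"dz": -0.9,"turn": 0,"jaw": 75},
    {"dx": 0,"dy": 0,"dz": 0,"turn": 0,"jaw": 75}
  ]
}}

```text
clock: 24.1
tool_pos: [0.4724, 0.0014, 0.2232]
tcp_rot: [3.134, 0.002, 1.571]
wrist_force: [0.3, 1.2, 0.7]
opening: 0.0751
finger_force: 0.0
```

Request:
{"name": "send_rows", "arguments": {
  "series": [
    {"dx": 0.8,"dy": 0,"dz": 0,"turn": 0,"jaw": 75},
    {"dx": 1,"dy": 0.1,"dz": 0,"turn": 0,"jaw": 75},
    {"dx": 1,"dy": 0.1,"dz": 0,"turn": 0,"jaw": 75},
    {"dx": 1,"dy": 0.1,"dz": 0,"turn": 0,"jaw": 75},
    {"dx": 1,"dy": 0.1,"dz": 0,"turn": 0,"jaw": 75},
    {"dx": 1,"dy": 0.1,"dz": 0,"turn": 0,"jaw": 75},
    {"dx": 1,"dy": 0.1,"dz": 0,"turn": 0,"jaw": 75},
    {"dx": 1,"dy": 0.1,"dz": 0,"turn": 0,"jaw": 75},
    {"dx": 1,"dy": 0.1,"dz": 0,"turn": 0,"jaw": 75},
    {"dx": 1,"dy": 0,"dz": 0,"turn": 0,"jaw": 75}
  ]
}}

```text
clock: 25.1
tool_pos: [0.4899, 0.2479, 0.2181]
tcp_rot: [-3.141, 0.0, 1.571]
wrist_force: [0.1, 0.6, 0.0]
opening: 0.0752
finger_force: 0.0
```

Request:
{"name": "send_rows", "arguments": {
  "series": [
    {"dx": 1,"dy": 0,"dz": 0,"turn": 0,"jaw": 75},
    {"dx": 1,"dy": 0,"dz": 0,"turn": 0,"jaw": 75},
    {"dx": 0,"dy": 0,"dz": 0,"turn": 0,"jaw": 75},
    {"dx": 0,"dy": 0,"dz": 0,"turn": 0,"jaw": 75}
  ]
}}

```text
clock: 25.5
tool_pos: [0.4897, 0.2969, 0.2181]
tcp_rot: [-3.14, 0.001, 1.572]
wrist_force: [0.1, -1.0, 0.3]
opening: 0.0745
finger_force: 0.0
```

```bash
python3 - <<'E'
from h import *
print(arm.get_obs()['tool_pos'])
im,d,P=wcloud();save('w4.png',im)
print('w salt',lid(P,d,(.491,.388),.035,.06,.13))
print('w purp',lid(P,d,(.484,.474),.035,.06,.13))
im,d=shot('top');P=cloud('top',d);save('t4.png',im)
print('spice',lid(P,d,(.489,.102),.035,.09,.14))
print('marm',lid(P,d,(.471,.004),.04,.15,.2))
E
```

```text
[0.48970038 0.29687783 0.21812568]
w salt (0.0886, array([0.4918, 0.3887]), array([0.4919, 0.3888]), 0.0145, 1879)
w purp None
spice (0.1228, array([0.4899, 0.1026]), array([0.4895, 0.1026]), 0.0202, 133)
marm (0.1815, array([0.4704, 0.0033]), array([0.4704, 0.0036]), 0.0238, 232)
```

View pics/w4.png

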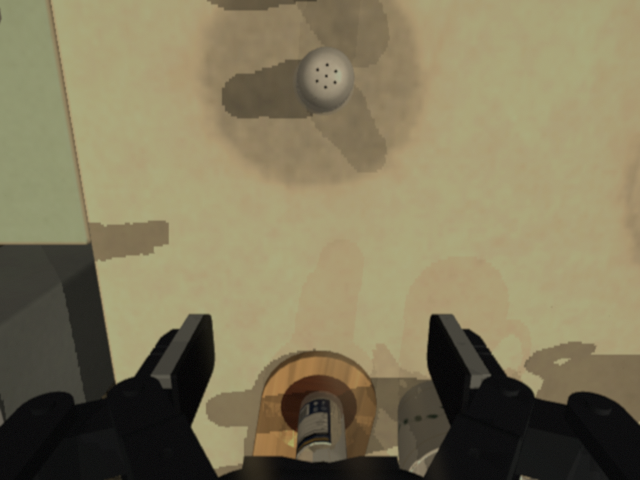

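The stack is good: marmalade at (0.4704, 0.0035) over jam at (0.4702, 0.0033). Salt's cap is at (325,80). Now the salt.

Request:
{"name": "send_rows", "arguments": {
  "series": [
    {"dx": 0.9,"dy": 0.07,"dz": 0,"turn": 0,"jaw": 75},
    {"dx": 1,"dy": 0,"dz": 0,"turn": 0,"jaw": 75},
    {"dx": 1,"dy": 0,"dz": 0,"turn": 0,"jaw": 75},
    {"dx": 0.5,"dy": 0,"dz": 0,"turn": 0,"jaw": 75},
    {"dx": 0.27,"dy": 0,"dz": 0,"turn": 0,"jaw": 75},
    {"dx": 0,"dy": 0,"dz": 0.6,"turn": 0,"jaw": 75},
    {"dx": 0,"dy": 0,"dz": 1,"turn": 0,"jaw": 75},
    {"dx": 0,"dy": 0,"dz": 1,"turn": 0,"jaw": 75},
    {"dx": 0,"dy": 0,"dz": 0.6,"turn": 0,"jaw": 75},
    {"dx": 0,"dy": 0,"dz": 0.4,"turn": 0,"jaw": 75}
  ]
}}

```text
clock: 26.6
tool_pos: [0.4911, 0.3874, 0.1265]
tcp_rot: [-3.139, 0.002, 1.57]
wrist_force: [-0.1, 0.2, -0.5]
opening: 0.0747
finger_force: 0.0
```

Request:
{"name": "send_rows", "arguments": {
  "series": [
    {"dx": 0,"dy": 0,"dz": 1,"turn": 0,"jaw": 75},
    {"dx": 0,"dy": 0,"dz": 1,"turn": 0,"jaw": 75},
    {"dx": 0,"dy": 0,"dz": 0.8,"turn": 0,"jaw": 75},
    {"dx": 0,"dy": 0,"dz": 0.5,"turn": 0,"jaw": 75},
    {"dx": 0,"dy": 0,"dz": 0.3,"turn": 0,"jaw": 75},
    {"dx": 0,"dy": 0,"dz": 0,"turn": 0,"jaw": 75},
    {"dx": 0,"dy": 0,"dz": 0,"turn": 0,"jaw": 75}
  ]
}}

```text
clock: 27.3
tool_pos: [0.4927, 0.3891, 0.0399]
tcp_rot: [3.14, -0.001, 1.571]
wrist_force: [-0.0, -0.6, -0.6]
opening: 0.0749
finger_force: 0.0
```

Request:
{"name": "send_rows", "arguments": {
  "series": [
    {"dx": 0,"dy": 0,"dz": 0,"turn": 0,"jaw": 55},
    {"dx": 0,"dy": 0,"dz": 0,"turn": 0,"jaw": 30},
    {"dx": 0,"dy": 0,"dz": 0,"turn": 0,"jaw": 30},
    {"dx": 0,"dy": 0,"dz": 0,"turn": 0,"jaw": 30},
    {"dx": 0,"dy": 0,"dz": 0,"turn": 0,"jaw": 30},
    {"dx": 0,"dy": 0,"dz": 0,"turn": 0,"jaw": 30}
  ],
  "newtons": 35
}}

```text
clock: 27.9
tool_pos: [0.4922, 0.3891, 0.04]
tcp_rot: [3.141, -0.001, 1.571]
wrist_force: [-1.8, -1.7, 6.2]
opening: 0.0381
finger_force: 35.1
```

Request:
{"name": "send_rows", "arguments": {
  "series": [
    {"dx": 0,"dy": 0,"dz": -0.5,"turn": 0,"jaw": 30},
    {"dx": 0,"dy": 0,"dz": -1,"turn": 0,"jaw": 30},
    {"dx": 0,"dy": 0,"dz": -1,"turn": 0,"jaw": 30},
    {"dx": 0,"dy": 0,"dz": -1,"turn": 0,"jaw": 30},
    {"dx": 0,"dy": -0.3,"dz": -0.9,"turn": 0,"jaw": 30},
    {"dx": -0.5,"dy": -1,"dz": 0,"turn": 0,"jaw": 30},
    {"dx": -0.9,"dy": -1,"dz": 0,"turn": 0,"jaw": 30},
    {"dx": -1,"dy": -1,"dz": 0,"turn": 0,"jaw": 30},
    {"dx": -1,"dy": -1,"dz": 0,"turn": 0,"jaw": 30},
    {"dx": -1,"dy": -1,"dz": 0,"turn": 0,"jaw": 30}
  ]
}}

```text
clock: 28.9
tool_pos: [0.3583, 0.2778, 0.1492]
tcp_rot: [3.141, -0.0, 1.571]
wrist_force: [-0.7, -0.1, -0.6]
opening: 0.0386
finger_force: 35.2
```

Request:
{"name": "send_rows", "arguments": {
  "series": [
    {"dx": -1,"dy": 0,"dz": 0,"turn": 0,"jaw": 30},
    {"dx": -1,"dy": 0,"dz": 0,"turn": 0,"jaw": 30},
    {"dx": -1,"dy": 0,"dz": 0,"turn": 0,"jaw": 30},
    {"dx": -1,"dy": 0,"dz": 0,"turn": 0,"jaw": 30},
    {"dx": -1,"dy": 0,"dz": 0,"turn": 0,"jaw": 30},
    {"dx": -1,"dy": 0,"dz": 0,"turn": 0,"jaw": 30},
    {"dx": -1,"dy": 0,"dz": 0,"turn": 0,"jaw": 30},
    {"dx": -1,"dy": 0,"dz": 0,"turn": 0,"jaw": 30},
    {"dx": -1,"dy": 0,"dz": 0,"turn": 0,"jaw": 30},
    {"dx": -1,"dy": 0,"dz": 0,"turn": 0,"jaw": 30}
  ]
}}

```text
clock: 29.9
tool_pos: [0.3594, 0.0277, 0.1494]
tcp_rot: [3.14, 0.0, 1.571]
wrist_force: [-1.1, -0.6, -1.3]
opening: 0.0381
finger_force: 35.2
```

Request:
{"name": "send_rows", "arguments": {
  "series": [
    {"dx": -1,"dy": 0,"dz": 0,"turn": 0,"jaw": 30},
    {"dx": -1,"dy": 0,"dz": 0,"turn": 0,"jaw": 30},
    {"dx": -1,"dy": 0,"dz": 0,"turn": 0,"jaw": 30},
    {"dx": -1,"dy": 0,"dz": 0,"turn": 0,"jaw": 30},
    {"dx": -0.6,"dy": 0,"dz": 0,"turn": 0,"jaw": 30},
    {"dx": -0.38,"dy": 0.5,"dz": 0,"turn": 0,"jaw": 30},
    {"dx": 0,"dy": 1,"dz": 0,"turn": 0,"jaw": 30},
    {"dx": 0,"dy": 1,"dz": 0,"turn": 0,"jaw": 30},
    {"dx": 0,"dy": 0.8,"dz": 0,"turn": 0,"jaw": 30},
    {"dx": 0,"dy": 0.46,"dz": 0,"turn": 0,"jaw": 30}
  ]
}}

```text
clock: 30.9
tool_pos: [0.4547, -0.0959, 0.1494]
tcp_rot: [3.14, 0.0, 1.571]
wrist_force: [-0.1, -0.5, -1.3]
opening: 0.0384
finger_force: 35.2
```

Request:
{"name": "send_rows", "arguments": {
  "series": [
    {"dx": 0,"dy": 0,"dz": 0,"turn": 0,"jaw": 30},
    {"dx": 0,"dy": 0,"dz": 0,"turn": 0,"jaw": 30},
    {"dx": 0,"dy": 0,"dz": 0,"turn": 0,"jaw": 30}
  ]
}}

```text
clock: 31.2
tool_pos: [0.4527, -0.0957, 0.1488]
tcp_rot: [-3.141, -0.0, 1.571]
wrist_force: [-1.2, 0.2, -1.0]
opening: 0.0379
finger_force: 35.2
```

Request:
{"name": "send_rows", "arguments": {
  "series": [
    {"dx": 0,"dy": 0,"dz": 0.7,"turn": 0,"jaw": 30},
    {"dx": 0,"dy": 0,"dz": 1,"turn": 0,"jaw": 30},
    {"dx": 0,"dy": 0,"dz": 1,"turn": 0,"jaw": 30},
    {"dx": 0,"dy": 0,"dz": 0.6,"turn": 0,"jaw": 30},
    {"dx": 0,"dy": 0,"dz": 0.3,"turn": 0,"jaw": 30},
    {"dx": 0,"dy": 0,"dz": 0.16,"turn": 0,"jaw": 30},
    {"dx": 0,"dy": 0,"dz": 0.04,"turn": 0,"jaw": 30},
    {"dx": 0,"dy": 0,"dz": 0.02,"turn": 0,"jaw": 30},
    {"dx": 0,"dy": 0,"dz": 0,"turn": 0,"jaw": 30},
    {"dx": 0,"dy": 0,"dz": 0,"turn": 0,"jaw": 30}
  ]
}}

```text
clock: 32.2
tool_pos: [0.454, -0.0961, 0.054]
tcp_rot: [3.14, 0.001, 1.571]
wrist_force: [0.4, -1.6, 1.3]
opening: 0.0382
finger_force: 35.5
```

Touching the board. I release and retreat up and forward.

Request:
{"name": "send_rows", "arguments": {
  "series": [
    {"dx": 0,"dy": 0,"dz": 0.02,"turn": 0,"jaw": 30},
    {"dx": 0,"dy": 0,"dz": 0,"turn": 0,"jaw": 44},
    {"dx": 0,"dy": 0,"dz": 0,"turn": 0,"jaw": 52},
    {"dx": 0,"dy": 0,"dz": 0,"turn": 0,"jaw": 60},
    {"dx": 0,"dy": 0,"dz": 0,"turn": 0,"jaw": 60},
    {"dx": 0,"dy": 0,"dz": -0.5,"turn": 0,"jaw": 60},
    {"dx": 0,"dy": 0,"dz": -1,"turn": 0,"jaw": 60},
    {"dx": 0,"dy": 0,"dz": -1,"turn": 0,"jaw": 60},
    {"dx": 0,"dy": 0,"dz": -1,"turn": 0,"jaw": 60},
    {"dx": 0,"dy": 0,"dz": -1,"turn": 0,"jaw": 60}
  ]
}}

```text
clock: 33.2
tool_pos: [0.4534, -0.0958, 0.1673]
tcp_rot: [3.141, 0.0, 1.571]
wrist_force: [0.0, 0.1, -0.1]
opening: 0.0599
finger_force: 0.0
```

Request:
{"name": "send_rows", "arguments": {
  "series": [
    {"dx": -1,"dy": 0,"dz": -0.5,"turn": 0,"jaw": 60},
    {"dx": -1,"dy": 0,"dz": 0,"turn": 0,"jaw": 60},
    {"dx": -1,"dy": 0,"dz": 0,"turn": 0,"jaw": 60},
    {"dx": -1,"dy": 0,"dz": 0,"turn": 0,"jaw": 60},
    {"dx": -1,"dy": 0,"dz": 0,"turn": 0,"jaw": 60},
    {"dx": -1,"dy": 0,"dz": 0,"turn": 0,"jaw": 60},
    {"dx": -1,"dy": 0,"dz": 0,"turn": 0,"jaw": 60},
    {"dx": -1,"dy": 0,"dz": 0,"turn": 0,"jaw": 60},
    {"dx": 0,"dy": 0,"dz": 0,"turn": 0,"jaw": 60},
    {"dx": 0,"dy": 0,"dz": 0,"turn": 0,"jaw": 60}
  ]
}}

```text
clock: 34.2
tool_pos: [0.4533, -0.2958, 0.1783]
tcp_rot: [3.141, -0.0, 1.57]
wrist_force: [-0.2, 0.5, -0.1]
opening: 0.06
finger_force: 0.0
```

```bash
python3 - <<'E'
from h import *
im,d=shot('top');P=cloud('top',d)
B=np.array([.4710,.0036]);a=-.179;Rm=np.array([[np.cos(a),-np.sin(a)],[np.sin(a),np.cos(a)]])
for n,xy,lo,hi in[('spice',(.489,.102),.09,.14),('marm',(.471,.004),.15,.2),('salt',(.4534,-.0955),.08,.12)]:
    r=lid(P,d,xy,.04,lo,hi);print(n,r,'board',np.round((r[1]-B)@Rm,4) if r else '')
im2,_=shot('side')
v=np.vstack([im[160:290,230:430],im2[170:270,220:420]]);save('f.png',cv2.resize(v,None,fx=2.5,fy=2.5,interpolation=cv2.INTER_CUBIC))
E
```

```text
spice (0.1222, array([0.4891, 0.1025]), array([0.4899, 0.1028]), 0.0199, 144) board [0.0002 0.1005]
marm (0.1818, array([0.4704, 0.0038]), array([0.47  , 0.0031]), 0.0236, 222) board [-0.0006  0.0001]
salt (0.104, array([ 0.4534, -0.0944]), array([ 0.4528, -0.0946]), 0.0143, 66) board [ 0.0001 -0.0996]
```

View pics/f.png

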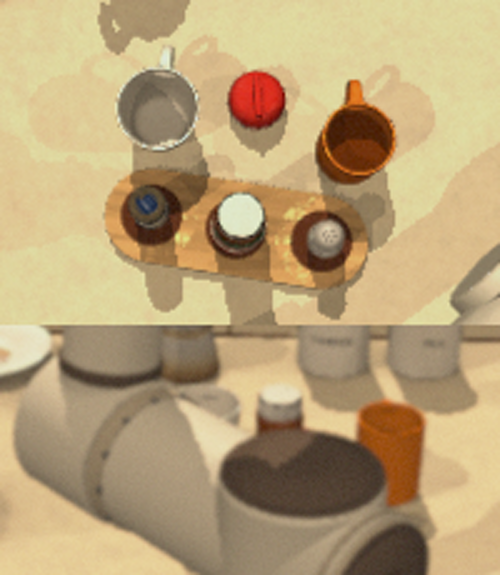

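The picture shows spice (148,207), the marmalade on the jam (240,217) and salt (325,238), all upright and centred within about 1 mm. The mugs and timer have not moved, and the arm is clear. I hand in the job.

```bash
python3 -c "
from rig import arm
print(arm.job_done())"
```

```text
the job is handed in; nothing more can be done
None
```

The job is handed in at about 34 s on the robot's clock: the last top view has the spice, salt and jam–marmalade stack upright within about 1 mm of their spots, with the mugs and timer unmoved; the judge gave no verdict.

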